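Hook the hot basket out of the ultrasonic bath

TASK

The wire basket of phone boards in the drained ultrasonic bath is still hot: fetch the lifting hook from the tool rack, pass its foot through the eye on top of the basket's handle and lift the basket out with it, never touching the basket with the gripper or arm. Keep the boards in the basket, leave the screwdriver, lid, phone box and spray can where they are, and finish while still holding the hook, with the basket hanging from it level and still over the tank, its underside at least 1 cm clear above the rim.

Things in the scene. Friction and masses are not known exactly. Their poses are not given: they have to be found in the camera images.
- hook: Lifting hook, 70 g, upright in a rack slot, comes out straight up. Black handle 18 x 18 mm, 4 to 50 mm above the origin, on a 24 x 24 x 4 mm collar resting on the deck; 6 mm steel rod straight down on the axis, bent 60 mm below into an open foot (see its points), rising to the tip. Origin: on the axis, under the collar. z up; x the way the foot points (out of the open slot, within 0.15 rad).
- hook_grip (a point): Middle of the hook's handle, 28 mm above the collar's underside: the place to grip.
- hook_saddle (a point): Lowest point of the hook's foot on the rod's centreline, 11 mm ahead of the handle's axis and 64 mm below the hook's origin: where the basket's eye should hang.
- hook_tip (a point): End of the hook's foot, 36 mm ahead of the handle's axis, 56.5 mm below the hook's origin.
- rack: Fixed grey sheet-steel tool rack: deck 70 (x) x 160 (y) mm, 3 mm thick, its top 110 mm above the bench, on a side sheet at each y end with 20 mm feet outside. Two 11 mm slots at y = +40 and -40 mm run from x = -6 mm to the open edge at x = +35 mm: hook in one, screwdriver in the other. Origin: under its centre on the bench.
- cleaner: Fixed benchtop ultrasonic cleaner, white housing 150 (x) x 200 (y) mm, with a steel rim 120 mm above the bench around an open, empty tank 115 x 165 mm, whose floor is 62 mm above the bench. Control panel on its +x side. Origin: under its centre on the bench.
- basket: Hot steel wire basket, 80 (x) x 125 (y) x 38 mm high, about 0.2 kg, loose on the tank floor, two boards in it. A stiff 4 mm wire handle rises from the middle of its two short sides, in the basket's y-z plane, to a ring eye. Origin: centre of its underside; z up.
- basket_eye (a point): Centre of the ring eye at the top of the basket's handle, 88 mm above the basket's underside. Opening 22 mm across, wire 4 mm; the opening faces along the basket's x axis, so the hook's foot passes along x, from either side.
- board1: Loose phone circuit board 56 x 24 x 4 mm (6 mm over its chips), lying in the basket. Origin: centre of its underside.
- board2: Loose phone circuit board 46 x 36 x 4 mm (6 mm over its chips), lying in the basket. Origin: centre of its underside.
- driver: Bystander: screwdriver, round handle 18 mm across and 52 mm tall over the deck, standing in the rack's other slot, 80 mm beside the hook. Origin: underside of its handle.
- lid: Bystander: the bath's steel lid, 154 x 206 mm, 39 mm high over its black handle, lying on the bench. Origin: under its centre.
- phonebox: Bystander: clear parts box 75 x 155 x 22 mm with a phone on it, 30 mm high in all. Origin: under its centre.
- can: Bystander: upright yellow spray can, 52 mm across, 180 mm high with a white cap. Origin: centre of its base.
Things that resemble listed ones, but are neither listed nor needed, are in the scene too. Several things have the shape of the hook; the one meant has the colours described above.

How it is judged:
By the outcome, as a careful person would: the job done as asked, in the order asked, and still so for the second after the job is handed in, while the arm keeps its last pose, push and grip.
It also fails if it takes over 58 s, if anything falls off the work surface, if the arm or the gripper's body presses on something with over 40 N, if the wrist force passes 120 N, or if a joint passes its speed limit or range.

ROBOT

A 6-joint arm with a two-finger parallel gripper is mounted at the origin on the work surface. World frame = base frame: x ahead of the robot, y to its left, z up, the work surface at z = 0. Lengths are in m, angles in rad, forces in N, time in s.
With the tool pointing down it reaches from about 0.225 to 0.875 m from the base axis. Payload 3.4 kg.
Tool frame: the origin (TCP) lies at the very end of the fingers, on their centre line; the grasp point (between the pads) lies manip.pinch_z behind it (manip.pinch_z is the distance from the TCP to the grasp point, in m); z points along the fingers, y is the direction in which the jaws open and shut (so a half turn about z gives the same grasp; the last joint's range is limited). The gripper opens to 85 mm and grips with 20 to 120 N. Pads are 22 mm wide; open, the fingers measure 114 mm over their backs; the gripper's body (76 mm by 85 mm) begins 54 mm behind the grasp point. The pads swing forward as they close: fully open they stand 13 mm farther back than shut.
Start: joints at [-1.341, 0.276, 1.505, -0, 1.361, -0.121], TCP at [0.198, -0.54, 0.231] pointing down, gripper open.
Joint ranges: [-2.89, 2.89], [-0.75, 2.08], [0.22, 2.7], [-1.18, 4.32], [0.11, 2.71], [-2.7, 2.7]. Speed limits (rad/s): [2.57, 2.57, 3.14, 3.14, 3.14, 3.14].

INTERFACE

Orientations are given as a unit quaternion [w, x, y, z].
In Python, from rig import manip, imaging, workorder gives the robot as it stands.
- The arm moves only by the tool apply_moves, never from a script. Its argument "moves" is one flat list of numbers, 7 for each row, row after row: the finger opening in m, from 0 to 0.0854, then the shift along the tool's x, y, z in m, then the turn, a rotation vector about the tool's x, y, z in rad. In form: [jaw, tx, ty, tz, rx, ry, rz, jaw, tx, ty, tz, rx, ry, rz, ...]. A call has exactly 8 rows; each row shifts and turns the pose as measured when the row begins, along the tool's axes as they then stand; what a row does not reach is not made up. A row lasts 1/12 s, in which the tool goes at most 41.7 mm and 7.16 degrees, less where a joint would pass 70% of its speed; a pose out of reach is approached as far as the arm can. A call with a gripper value outside its range is refused whole. The fingers move at their own pace and stop on an object; "newtons" is the grip in N (left out, the last holds). Time passes only in rows, so rows that do not move let the fingers close, or fill a call up. It gives the time, the measured TCP pose, the force and the opening at its end, in the units of the state.
- manip.get_state(): the state, without advancing time (a new reading comes with each control period).
- imaging.get_image(name): name is "scene" or "top" or "wrist"; returns a dict with "image" (420x560x3 uint8, red, green, blue), "range_z" (420x560 float32, m along the optical axis (not along the pixel's ray), 0 where there is no reading), "fx", "fy", "cx", "cy" (pixels), "R" (3x3) and "t" (3): a world point X has camera coordinates R X + t. Camera axes: x right, y down, z forward; pixel columns grow to the right and rows downward; lengths in m; the calibration is good to about 2 mm. The wrist camera is an equidistant fisheye: a pixel r from the principal point sees the ray r / f radians off the axis. A picture is of the moment at which its call begins.
- workorder.sign_off(): hands the job in, once; it reports no verdict.
The state is a dict: "clock": time; "qpos": joint angles; "qd": joint speeds; "effort": joint torques, N m; "position": TCP position; "ee_rot": TCP orientation; "contact_force": force on the tool from outside, world axes, zero at the start; "moment": the same for the moment, N m; "width": finger opening in m.
Only numpy, scipy, OpenCV 4.12 (cv2) and the standard library are available. Lean on these libraries where they do the work, as an engineer would, in place of code of your own. Each camera call takes 0.05 s, during which the arm holds its last target.

## Working session

There is one attempt and no reset: what is moved stays moved. The work goes in short steps, Python scripts to look and compute and a tool call to move; the robot and the scene stay as the last step left them, time stands still between calls to the robot, and variables do not carry over. Pictures are saved under pics/ and viewed, and the job is handed in when it is done.

Besides the shell and the picture viewer there is one more tool, called after "Request:" by a JSON object that holds its "name" and its "arguments". apply_moves: Moves the arm, as the interface text tells. Its arguments: {"type":"object","properties":{"moves":{"type":"array"},"newtons":{"type":"number"}},"required":["moves"]}

```bash
ls; mkdir -p pics
python3 - <<'E'
from rig import manip, imaging, workorder
import cv2,numpy as np
print(manip.get_state()); print(manip.pinch_z)
for n in ["scene","top","wrist"]:
    d=imaging.get_image(n); cv2.imwrite(f"pics/a_{n}.png",cv2.cvtColor(d["image"],cv2.COLOR_RGB2BGR)); np.savez(f"a_{n}.npz",**d)
    print(n,d["fx"],d["fy"],d["cx"],d["cy"],np.round(d["R"],3).tolist(),np.round(d["t"],3), (d["range_z"]>0).mean())
E
```

```text
pics
{'clock': 0.0, 'qpos': array([-1.34099888e+00,  2.76591142e-01,  1.50615113e+00,  1.48676942e-05,
        1.36068907e+00, -1.21013221e-01]), 'qd': array([-8.32109264e-05, -8.05567444e-04, -1.10037510e-03, -2.90226014e-04,
        4.71752124e-04, -9.19160973e-05]), 'effort': array([ 2.61163885e-03, -4.16766107e+01, -2.45806503e+01, -4.89240699e-05,
        1.10006778e-02, -7.42629169e-06]), 'position': array([ 0.19747442, -0.5394585 ,  0.23043474]), 'ee_rot': array([-9.18378947e-04,  9.84655742e-01,  1.74505659e-01, -4.27221878e-05]), 'contact_force': array([-0.06445544, -0.10891664,  0.93517513]), 'moment': array([-0.01183771, -0.02159872,  0.02419   ]), 'width': 0.08533132280738577}
0.0187
scene 480.0049915782294 480.0049915782294 282.65552347215527 209.43332504188263 [[-0.812, 0.584, -0.017], [0.409, 0.548, -0.73], [-0.417, -0.599, -0.684]] [ 0.459 -0.11   1.445] 0.996360544217687
top 493.142234415705 493.142234415705 287.75119506717937 210.19847976951667 [[0.028, -1.0, -0.001], [-0.985, -0.027, -0.169], [0.169, 0.006, -0.986]] [-0.058  0.547  1.397] 0.9960586734693877
wrist 325.19226210127806 325.19226210127806 273.2621977605313 208.70451342053974 [[0.343, -0.939, -0.002], [-0.903, -0.33, 0.275], [-0.259, -0.093, -0.961]] [-0.574 -0.035  0.381] 0.9893367346938775
```

View pics/a_scene.png

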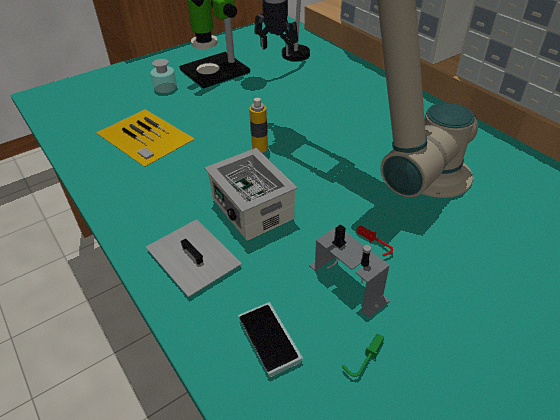

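View pics/a_top.png

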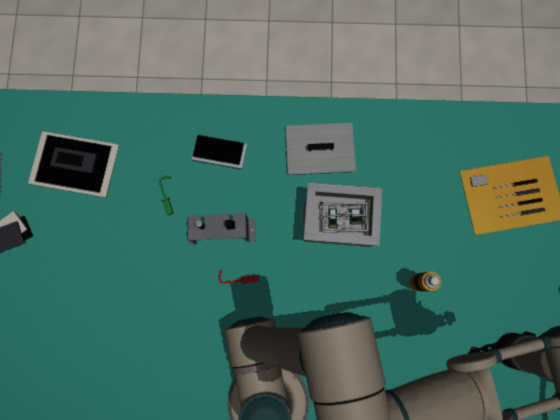

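View pics/a_wrist.png

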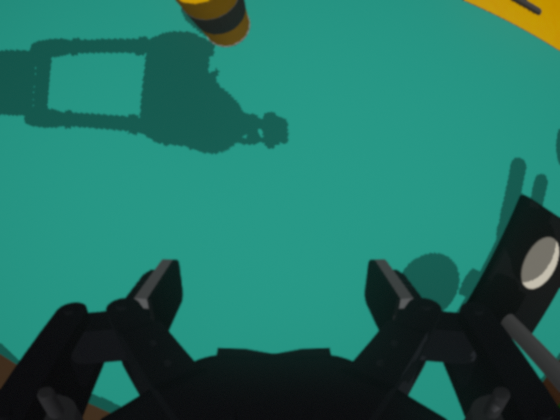

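```bash
cat > h.py <<'E'
import numpy as np, cv2
def load(f): return dict(np.load(f))
def world(d,u,v,z=None):
    """pixel->world point through depth (pinhole)"""
    u=np.asarray(u,float);v=np.asarray(v,float)
    zz=d["range_z"][v.astype(int),u.astype(int)] if z is None else z
    c=np.stack([(u-d["cx"])/d["fx"]*zz,(v-d["cy"])/d["fy"]*zz,zz],-1)
    return (c-d["t"])@d["R"]
def onplane(d,u,v,h):
    c=np.array([(u-d["cx"])/d["fx"],(v-d["cy"])/d["fy"],1.])
    o=-d["R"].T@d["t"]; r=d["R"].T@c
    return o+r*(h-o[2])/r[2]
def proj(d,X):
    c=np.atleast_2d(X)@d["R"].T+d["t"]
    return np.stack([d["fx"]*c[:,0]/c[:,2]+d["cx"],d["fy"]*c[:,1]/c[:,2]+d["cy"]],-1)
def ray(d,u,v,fish=False):
    o=-d["R"].T@d["t"]
    if fish:
        x,y=(u-d["cx"])/d["fx"],(v-d["cy"])/d["fy"]; r=np.hypot(x,y)
        c=np.array([x/r*np.sin(r),y/r*np.sin(r),np.cos(r)]) if r>0 else np.array([0,0,1.])
    else: c=np.array([(u-d["cx"])/d["fx"],(v-d["cy"])/d["fy"],1.])
    w=d["R"].T@c; return o,w/np.linalg.norm(w)
def tri(rays):
    A=np.zeros((3,3));b=np.zeros(3)
    for o,w in rays:
        P=np.eye(3)-np.outer(w,w);A+=P;b+=P@o
    X=np.linalg.solve(A,b)
    return X,[np.linalg.norm((np.eye(3)-np.outer(w,w))@(X-o)) for o,w in rays]
def crop(d,u0,v0,w,h,s,name):
    im=cv2.cvtColor(d["image"],cv2.COLOR_RGB2BGR)[v0:v0+h,u0:u0+w]
    cv2.imwrite(name,cv2.resize(im,None,fx=s,fy=s,interpolation=cv2.INTER_CUBIC))
E
python3 - <<'E'
from h import *
s=load("a_scene.npz");t=load("a_top.npz")
crop(s,200,140,200,180,4,"pics/b_scene.png")
crop(t,180,175,210,100,3.8,"pics/b_top.png")
E
```

```text
(no output)
```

View pics/b_scene.png

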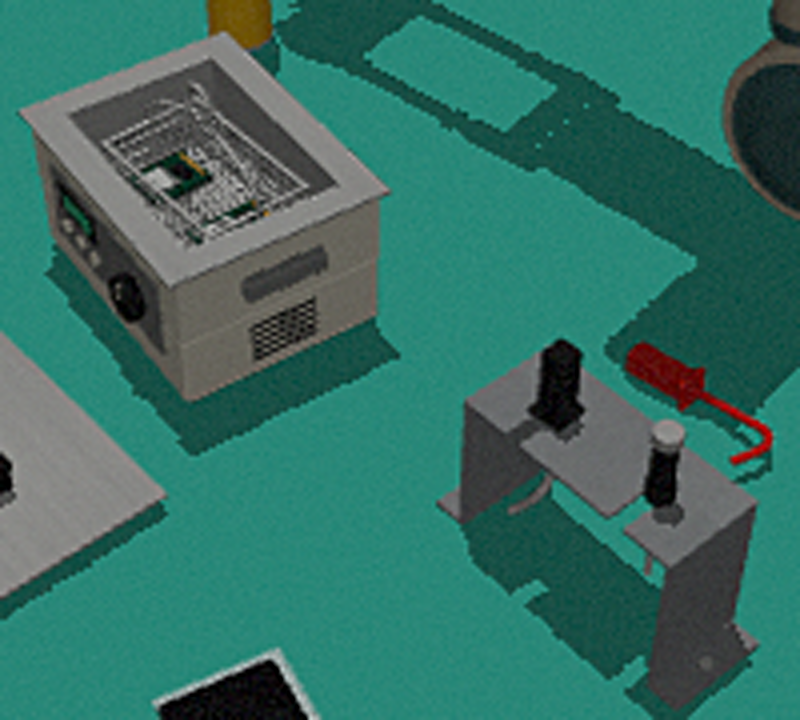

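View pics/b_top.png

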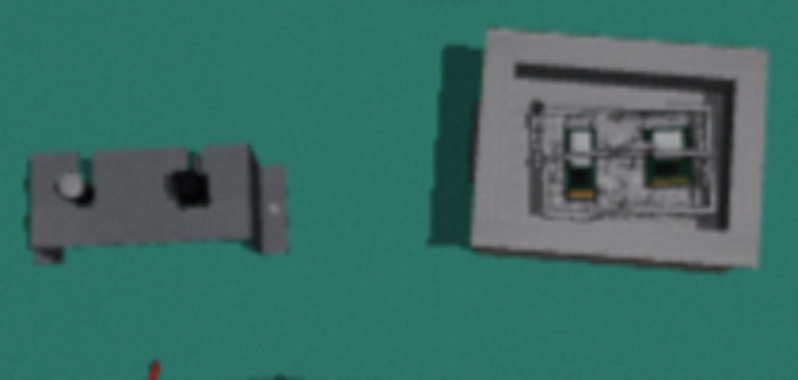

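Run:
```python
from h import *
s=load("a_scene.npz");t=load("a_top.npz");w=load("a_wrist.npz")
print("wrist cam pos",-w["R"].T@w["t"],"axis",w["R"][2])
for n,d in (("s",s),("t",t)):
    P=world(d,*np.meshgrid(np.arange(560),np.arange(420)))
    im=d["image"].astype(int)
    m=(im.max(2)<45)&(P[...,2]>0.112)&(P[...,2]<0.19)&(P[...,0]>.3)&(P[...,0]<.7)&(P[...,1]>-.05)&(P[...,1]<.3)
    nl,lab,st,ce=cv2.connectedComponentsWithStats(m.astype(np.uint8))
    for i in range(1,nl):
        if st[i,4]>20: print(n,st[i],ce[i],P[lab==i].mean(0),P[lab==i].max(0),P[lab==i].min(0))
    # rack deck
    m=(abs(P[...,2]-.110)<.006)&(P[...,0]>.3)&(P[...,0]<.65)&(P[...,1]>-.0)&(P[...,1]<.3)
    pts=P[m][:,:2].astype(np.float32); r=cv2.minAreaRect(pts); print("deck",n,m.sum(),r,np.median(P[m][:,2]))
    # cleaner rim
    m=(abs(P[...,2]-.120)<.007)&(P[...,0]>.3)&(P[...,0]<.65)&(P[...,1]>-.35)&(P[...,1]<-.04)
    nl,lab,st,ce=cv2.connectedComponentsWithStats(m.astype(np.uint8)); i=1+st[1:,4].argmax()
    pts=P[lab==i][:,:2].astype(np.float32); r=cv2.minAreaRect(pts); print("rim",n,m.sum(),r,np.median(P[lab==i][:,2]))
    # basket eye: high stuff in tank
    m=(P[...,2]>.135)&(P[...,2]<.2)&(P[...,0]>.38)&(P[...,0]<.65)&(P[...,1]>-.27)&(P[...,1]<-.07)
    print("eye",n,m.sum()); v,u=np.where(m)
    for a,b in list(zip(u,v))[:25]: print(a,b,np.round(P[b,a],4))
```

```text
wrist cam pos [ 0.26445196 -0.51520497  0.37462521] axis [-0.25920723 -0.09258326 -0.96137399]
s [332 225  13  22 184] [339.28804348 235.30978261] [0.49418993 0.12196091 0.13883283] [0.50490734 0.13032436 0.160899  ] [0.4801509  0.11101838 0.1122429 ]
s [361 252   9  14  90] [364.96666667 258.97777778] [0.48989883 0.20211545 0.13001725] [0.49521554 0.20812751 0.15133621] [0.48079336 0.19316026 0.11232244]
deck s 1417 ((0.4861924350261688, 0.15617048740386963), (0.07437219470739365, 0.16283400356769562), 5.215732574462891) 0.10864462167528578
rim s 1603 ((0.5306565165519714, -0.19443543255329132), (0.21538826823234558, 0.16544872522354126), 86.98536682128906) 0.11838926662398011
eye s 42
246 161 [ 0.526  -0.2128  0.1568]
247 161 [ 0.526  -0.2077  0.1599]
248 161 [ 0.5251 -0.204   0.1617]
249 161 [ 0.5247 -0.1997  0.1642]
246 162 [ 0.5278 -0.2101  0.156 ]
249 162 [ 0.5255 -0.1986  0.162 ]
250 162 [ 0.5247 -0.1949  0.1639]
246 163 [ 0.5262 -0.2134  0.15  ]
250 163 [ 0.5255 -0.194   0.1616]
251 163 [ 0.5207 -0.1971  0.1575]
246 164 [ 0.5267 -0.213   0.1472]
247 164 [ 0.5225 -0.2152  0.14
[... 1038 characters left out ...]
242 -0.2023  0.1677]
348 213 [ 0.5245 -0.2051  0.1667]
349 213 [ 0.5244 -0.2077  0.1678]
350 213 [ 0.5255 -0.2111  0.1618]
351 213 [ 0.5249 -0.2133  0.1654]
341 214 [ 0.5254 -0.189   0.1419]
342 214 [ 0.5238 -0.1907  0.1517]
343 214 [ 0.5229 -0.1928  0.1574]
344 214 [ 0.5225 -0.1951  0.1606]
345 214 [ 0.5267 -0.2006  0.1357]
347 214 [ 0.5268 -0.206   0.1362]
348 214 [ 0.5262 -0.2083  0.1399]
349 214 [ 0.5265 -0.2112  0.1389]
350 214 [ 0.5251 -0.2128  0.1478]
351 214 [ 0.5235 -0.2143  0.1576]
352 214 [ 0.5243 -0.2175  0.1534]
338 215 [ 0.5225 -0.1809  0.1413]
339 215 [ 0.523  -0.1839  0.1389]
341 215 [ 0.5225 -0.1889  0.1427]
342 215 [ 0.5235 -0.1923  0.1367]
343 215 [ 0.522  -0.194   0.1463]
```

Request:
{"name": "apply_moves", "arguments": {"moves": [0.085,0,0,-0.03,0,0,0.09,0.085,0,0,-0.03,0,0,0.09,0.085,0,0,-0.03,0,0,0.09,0.085,0.019,-0.035,0,0,0,0,0.085,0.019,-0.035,0,0,0,0,0.085,0.019,-0.035,0,0,0,0,0.085,0.019,-0.035,0,0,0,0,0.085,0.019,-0.035,0,0,0,0], "newtons": 30}}

```text
clock: 0.82
position: [0.2802, -0.3601, 0.3203]
ee_rot: [-0.003, 1.0, 0.027, -0.001]
contact_force: [1.5, 0.3, 0.7]
width: 0.085
```

Request:
{"name": "apply_moves", "arguments": {"moves": [0.06,0.019,-0.036,0,0,0,0,0.06,0.019,-0.036,0,0,0,0,0.06,0.019,-0.036,0,0,0,0,0.06,0.019,-0.036,0,0,0,0,0.06,0.019,-0.036,0,0,0,0,0.06,0.019,-0.036,0,0,0,0,0.06,0.019,-0.036,0,0,0,0,0.06,0.019,-0.036,0,0,0,0]}}

```text
clock: 1.48
position: [0.4154, -0.055, 0.3213]
ee_rot: [-0.003, 1.0, 0.025, -0.0]
contact_force: [0.5, -1.0, 0.6]
width: 0.0602
```

Request:
{"name": "apply_moves", "arguments": {"moves": [0.05,0.015,-0.034,0.006,0,0,0,0.05,0.015,-0.034,0.006,0,0,0,0.05,0.015,-0.034,0.006,0,0,0,0.05,0.015,-0.034,0.006,0,0,0,0.05,0.012,-0.025,0.006,0,0,0,0.05,0,0,0,0,0,0,0.05,0,0,0,0,0,0,0.05,0,0,0,0,0,0]}}

```text
clock: 2.15
position: [0.4815, 0.1268, 0.2894]
ee_rot: [-0.004, 1.0, 0.031, -0.0]
contact_force: [-0.2, -0.3, -0.0]
width: 0.05
```

Run:
```python
from rig import manip, imaging
from h import *
d=imaging.get_image("wrist"); np.savez("c_wrist.npz",**d); cv2.imwrite("pics/c_wrist.png",cv2.cvtColor(d["image"],cv2.COLOR_RGB2BGR))
s=manip.get_state();print(s["position"],s["ee_rot"],s["qpos"])
```

```text
[0.48140471 0.12634186 0.28956019] [-3.79099500e-03  9.99527101e-01  3.05151902e-02 -1.63833854e-04] [0.11114989 0.12847594 1.55474375 0.00763219 1.45809214 1.62004862]
```

View pics/c_wrist.png

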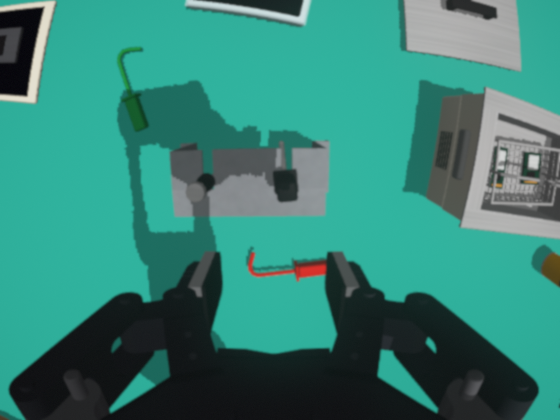

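Run:
```python
from h import *
d=load("c_wrist.npz")
crop(d,160,130,180,100,4.4,"pics/c_rack.png")
```

```text
(no output)
```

View pics/c_rack.png

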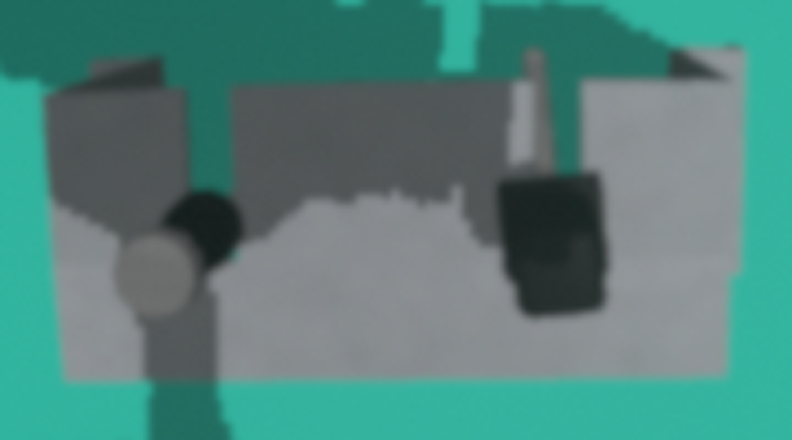

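```bash
cat >> h.py <<'E'
def worldf(d,u,v):
    """fisheye pixel + range_z -> world"""
    u=np.asarray(u,float);v=np.asarray(v,float)
    x,y=(u-d["cx"])/d["fx"],(v-d["cy"])/d["fy"]; r=np.maximum(np.hypot(x,y),1e-9)
    z=d["range_z"][v.astype(int),u.astype(int)]
    c=np.stack([x/r*np.tan(r)*z,y/r*np.tan(r)*z,z],-1)
    return (c-d["t"])@d["R"]
def onplanef(d,u,v,h):
    o,w=ray(d,u,v,True); return o+w*(h-o[2])/w[2]
def projf(d,X):
    c=np.atleast_2d(X)@d["R"].T+d["t"]; a=np.hypot(c[:,0],c[:,1]); r=np.arctan2(a,c[:,2])
    return np.stack([d["fx"]*r*c[:,0]/a+d["cx"],d["fy"]*r*c[:,1]/a+d["cy"]],-1)
E
python3 - <<'E'
from h import *
d=load("c_wrist.npz")
im=d["image"][160:210,265:305]
g=np.clip(im.astype(float)*4-20,0,255).astype(np.uint8)
cv2.imwrite("pics/c_hook.png",cv2.resize(g[...,::-1],None,fx=12,fy=12,interpolation=cv2.INTER_CUBIC))
P=worldf(d,*np.meshgrid(np.arange(560),np.arange(420)))
m=(P[...,2]>.150)&(P[...,2]<.18)&(P[...,0]>.45)&(P[...,0]<.53)&(P[...,1]>.08)&(P[...,1]<.15)
print(m.sum(),cv2.minAreaRect(P[m][:,:2].astype(np.float32)),np.median(P[m],0),cv2.minAreaRect(np.argwhere(m)[:,::-1].astype(np.float32)))
v,u=np.where(m);print(u.min(),u.max(),v.min(),v.max())
m=(abs(P[...,2]-.115)<.002)&(P[...,0]>.45)&(P[...,0]<.53)&(P[...,1]>.08)&(P[...,1]<.15)
print("collar",m.sum(),cv2.minAreaRect(P[m][:,:2].astype(np.float32)))
m=(P[...,2]>.04)&(P[...,2]<.08)&(P[...,0]>.49)&(P[...,0]<.56)&(P[...,1]>.08)&(P[...,1]<.15)
v,u=np.where(m); o=np.argsort(v)
for i in o: print(u[i],v[i],np.round(P[v[i],u[i]],4))
m=(abs(P[...,2]-.110)<.002)&(P[...,0]>.43)&(P[...,0]<.55)&(P[...,1]>.05)&(P[...,1]<.25)
print("deck",m.sum(),cv2.minAreaRect(P[m][:,:2].astype(np.float32)),np.median(P[m][:,2]))
E
```

```text
444 ((0.4904470443725586, 0.11723995953798294), (0.01812547631561756, 0.01809074729681015), 8.293179512023926) [0.49188025 0.11748115 0.16091673] ((286.7723083496094, 190.2227783203125), (21.890817642211914, 20.796276092529297), 84.2894058227539)
276 297 179 201
collar 212 ((0.49254733324050903, 0.11411599814891815), (0.06581401824951172, 0.06850653886795044), 87.0077133178711)
280 141 [0.5261 0.1242 0.0568]
281 141 [0.5261 0.123  0.0549]
282 141 [0.5262 0.1219 0.0562]
283 141 [0.5262 0.1207 0.0543]
279 142 [0.5248 0.1253 0.0551]
280 142 [0.525  0.1242 0.0569]
281 142 [0.5251 0.123  0.0578]
282 142 [0.5251 0.1219 0.0572]
283 142 [0.5252 0.1207 0.0566]
279 143 [0.5237 0.1252 0.0563]
280 143 [0.5238 0.1241 0.0568]
281 143 [0.5239 0.1229 0.0566]
282 143 [0.5239 0.1218 0.0558]
283 143 [0.5241 0.1206 0.0575]
315 143 [0.5256 0.0816 0.0406]
316 143 [0.5258 0.0805 0.0415]
279 144 [0.5225 0.1252 0.0566]
280 144 [0.5227 0.124  0.0572]
281 144 [0.5227 0.1229 0.0574]
282 144 [0.5228 0.1217 0.0577]
283 144 [0.5228 0.1205 0.0562]
315 144 [0.5244 0.0815 0.0405]
316 144 [0.525  0.0813 0.0485]
317 14
[... 2996 characters left out ...]
525]
282 166 [0.4964 0.1199 0.0528]
283 166 [0.4968 0.1188 0.055 ]
284 166 [0.4965 0.1175 0.0524]
285 166 [0.4965 0.1163 0.052 ]
286 166 [0.4966 0.1151 0.052 ]
282 167 [0.4953 0.1198 0.0534]
283 167 [0.4954 0.1187 0.0536]
284 167 [0.4958 0.1175 0.0555]
285 167 [0.4955 0.1163 0.0529]
286 167 [0.4955 0.1151 0.0526]
282 168 [0.4942 0.1198 0.054 ]
283 168 [0.4945 0.1186 0.0551]
284 168 [0.4946 0.1175 0.0558]
285 168 [0.4946 0.1163 0.055 ]
286 168 [0.4946 0.1151 0.0547]
282 169 [0.4932 0.1197 0.0554]
283 169 [0.4936 0.1186 0.0573]
284 169 [0.4935 0.1174 0.0561]
deck 6734 ((0.48566487431526184, 0.15627235174179077), (0.07055490463972092, 0.16076168417930603), 3.926443576812744) 0.11122603685310048
```

View pics/c_hook.png

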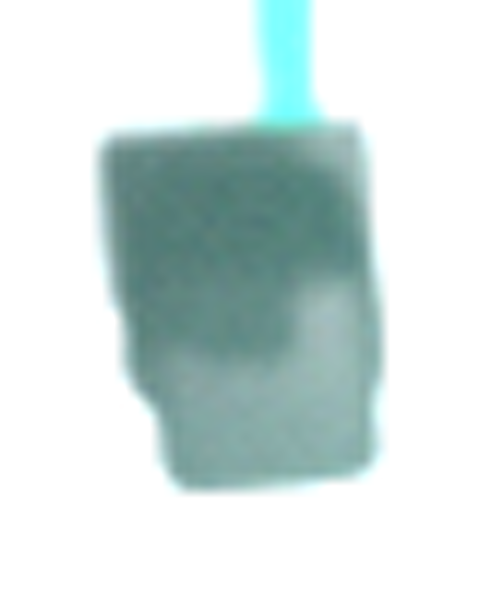

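Request:
{"name": "apply_moves", "arguments": {"moves": [0.05,0.004,0.005,0,-0.0076,0,-0.042,0.05,0.004,0.005,0,0,0,-0.042,0.05,0,0,0.03,0,0,0,0.05,0,0,0.03,0,0,0,0.05,0,0,0.03,0,0,0,0.05,0,0,0.02,0,0,0,0.05,0,0,0,0,0,0,0.05,0,0,0,0,0,0]}}

```text
clock: 2.87
position: [0.4913, 0.1041, 0.1819]
ee_rot: [0.002, 0.998, 0.066, 0.005]
contact_force: [0.7, 0.6, 0.4]
width: 0.0501
```

Run:
```python
from rig import manip, imaging
from h import *
d=imaging.get_image("wrist"); np.savez("d_wrist.npz",**d); cv2.imwrite("pics/d_wrist.png",cv2.cvtColor(d["image"],cv2.COLOR_RGB2BGR))
s=manip.get_state();q=s["ee_rot"];print(s["position"],q,2*np.arctan2(q[2],q[1]))
P=worldf(d,*np.meshgrid(np.arange(560),np.arange(420)))
m=(P[...,2]>.155)&(P[...,2]<.168)&(P[...,0]>.46)&(P[...,0]<.52)&(P[...,1]>.095)&(P[...,1]<.14)
print(m.sum(),cv2.minAreaRect(P[m][:,:2].astype(np.float32)),np.median(P[m],0))
c=load("c_wrist.npz");sc=load("a_scene.npz")
print(tri([ray(c,286.8,190.2,True),ray(sc,340.5,226.7)]))
```

```text
[0.49126446 0.10412896 0.18212679] [0.0025236  0.99776914 0.06649098 0.00541549] 0.1330825240549821
1011 ((0.490486741065979, 0.11748628318309784), (0.018319135531783104, 0.017969615757465363), 7.219077110290527) [0.49181146 0.11720709 0.16104525]
(array([0.49067144, 0.11804169, 0.16075068]), [np.float64(0.0011652872369882785), np.float64(0.0011652872369883782)])
```

View pics/d_wrist.png

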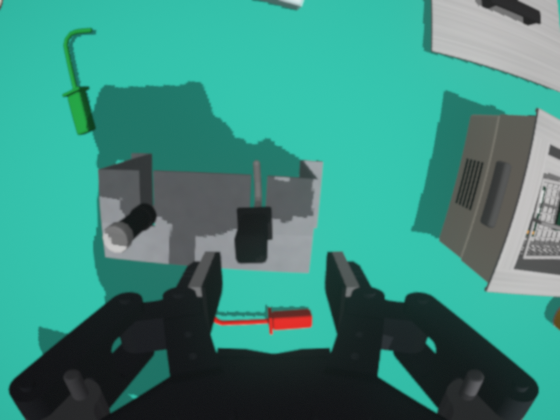

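Request:
{"name": "apply_moves", "arguments": {"moves": [0.05,0.0005,-0.006,0,0.004,-0.011,-0.005,0.05,0.0005,-0.006,0,0,0,0,0.05,0,0,0,0,0,0,0.05,0,0,0,0,0,0,0.05,0,0,0,0,0,0,0.05,0,0,0,0,0,0,0.05,0,0,0,0,0,0,0.05,0,0,0,0,0,0]}}

```text
clock: 3.58
position: [0.495, 0.1174, 0.1897]
ee_rot: [0.001, 0.998, 0.069, 0.006]
contact_force: [-0.0, 0.5, 0.4]
width: 0.0499
```

```bash
cat > st.py <<'E'
from rig import manip
import numpy as np
from scipy.spatial.transform import Rotation as Ro
s=manip.get_state();w,x,y,z=s["ee_rot"];R=Ro.from_quat([x,y,z,w]).as_matrix()
print("t",round(s["clock"],2),"pos",np.round(s["position"],4),"yaw",round(np.arctan2(R[1,0],R[0,0]),4),"ztool",np.round(R[:,2],4),"w",round(s["width"],4),"F",np.round(s["contact_force"],2),"M",np.round(s["moment"],3),"qd",np.abs(s["qd"]).max().round(4))
E
python3 st.py
```

```text
t 3.58 pos [0.495  0.1174 0.1897] yaw 0.1379 ztool [ 1.260e-02 -3.000e-04 -9.999e-01] w 0.0499 F [-0.02  0.53  0.38] M [-0.006 -0.014  0.004] qd 0.0033
```

Request:
{"name": "apply_moves", "arguments": {"moves": [0.05,-0.002,0,0.006,0,-0.006,0,0.05,-0.002,0,0.006,0,-0.006,0,0.05,0,0,0.006,0,0,0,0.05,0,0,0.006,0,0,0,0.05,0,0,0.006,0,0,0,0.05,0,0,0.006,0,0,0,0.05,0,0,0.006,0,0,0,0.05,0,0,0.006,0,0,0]}}

```text
clock: 4.25
position: [0.4903, 0.1164, 0.1366]
ee_rot: [0.001, 0.998, 0.069, -0.001]
contact_force: [-0.0, 0.1, 0.3]
width: 0.05
```

```bash
python3 st.py
```

```text
t 4.25 pos [0.4903 0.1164 0.1366] yaw 0.1377 ztool [-0.0014 -0.0023 -1.    ] w 0.05 F [-0.01  0.06  0.32] M [0.042 0.024 0.016] qd 0.1959
```

Request:
{"name": "apply_moves", "arguments": {"moves": [0.05,0,0,0.005,0,0,0,0.05,0,-0.0005,0.004,0,0,0,0.05,0,-0.0005,0.002,0,0,0,0.05,0,0,0,0,0,0,0.05,0,0,0,0,0,0,0.05,0,0,0,0,0,0,0.05,0,0,0,0,0,0,0.05,0,0,0,0,0,0]}}

```text
clock: 4.92
position: [0.4897, 0.1175, 0.1229]
ee_rot: [0.001, 0.998, 0.069, -0.002]
contact_force: [0.2, -0.5, 0.1]
width: 0.05
```

```bash
python3 st.py
python3 - <<'E'
from rig import manip, imaging
from h import *
d=imaging.get_image("wrist"); np.savez("e_wrist.npz",**d); cv2.imwrite("pics/e_wrist.png",cv2.cvtColor(d["image"],cv2.COLOR_RGB2BGR))
E
python3 st.py
```

```text
t 4.92 pos [0.4897 0.1175 0.1229] yaw 0.1377 ztool [-0.0033 -0.0025 -1.    ] w 0.05 F [ 0.22 -0.46  0.05] M [ 0.051 -0.016  0.031] qd 0.0049
t 4.97 pos [0.4898 0.1175 0.123 ] yaw 0.1378 ztool [-0.0031 -0.0025 -1.    ] w 0.0499 F [ 0.72 -0.66  0.05] M [ 0.031 -0.017  0.028] qd 0.0011
```

View pics/e_wrist.png

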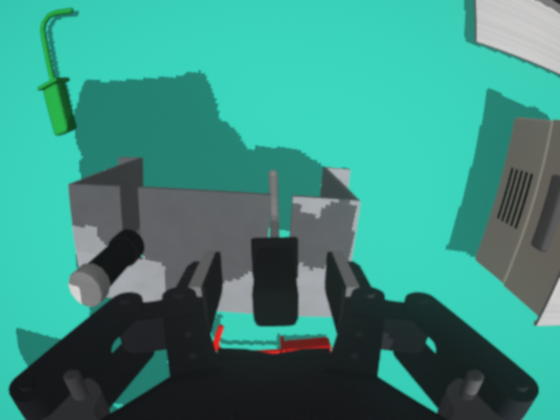

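Request:
{"name": "apply_moves", "arguments": {"moves": [0.03,0.0005,0,0.003,0,0.003,0,0.02,0,0,0,0,0,0,0.01,0,0,0,0,0,0,0.0,0,0,0,0,0,0,0.0,0,0,0,0,0,0,0.0,0,0,0,0,0,0,0.0,0,0,0,0,0,0,0.0,0,0,0,0,0,0], "newtons": 60}}

```text
clock: 5.63
position: [0.4908, 0.1176, 0.1205]
ee_rot: [0.001, 0.998, 0.069, 0.001]
contact_force: [0.1, 0.7, 0.2]
width: 0.0174
```

```bash
python3 st.py
python3 - <<'E'
from h import *
c=load("c_wrist.npz"); crop(c,430,80,130,160,3.7,"pics/c_clean.png")
t=load("a_top.npz"); crop(t,300,178,90,75,8.5,"pics/b_bask.png")
E
```

```text
t 5.63 pos [0.4908 0.1176 0.1205] yaw 0.1377 ztool [ 0.0019 -0.0018 -1.    ] w 0.0174 F [0.14 0.71 0.15] M [0.011 0.002 0.003] qd 0.0021
```

View pics/b_bask.png

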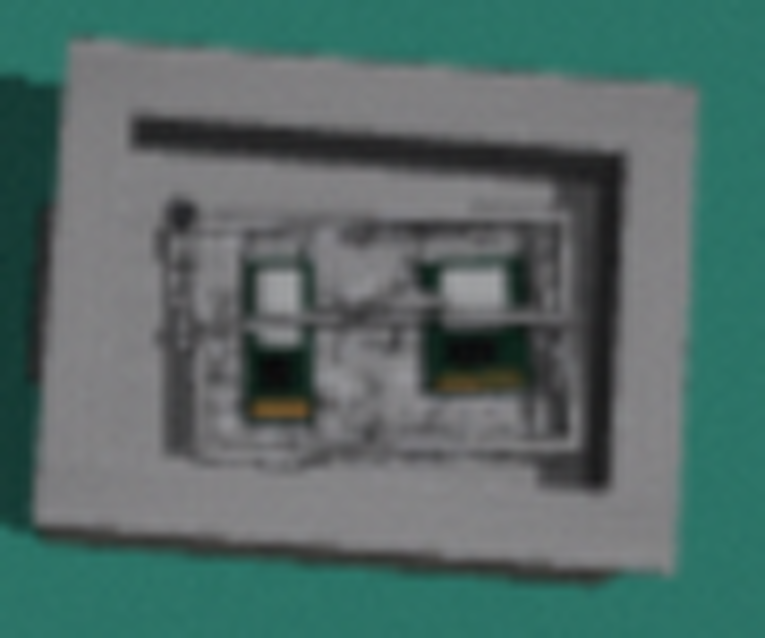

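Request:
{"name": "apply_moves", "arguments": {"moves": [0.0,0,0,-0.002,0,0,0,0.0,0,0,-0.003,0,0,0,0.0,0,0,-0.004,0,0,0,0.0,0,0,-0.004,0,0,0,0.0,0,0,-0.003,0,0,0,0.0,0,0,0,0,0,0,0.0,0,0,0,0,0,0,0.0,0,0,0,0,0,0]}}

```text
clock: 6.3
position: [0.4907, 0.1176, 0.1383]
ee_rot: [0.001, 0.998, 0.069, 0.001]
contact_force: [0.9, 0.5, -0.6]
width: 0.0175
```

```bash
python3 - <<'E'
from rig import manip, imaging
from h import *
d=imaging.get_image("wrist"); np.savez("f_wrist.npz",**d); cv2.imwrite("pics/f_wrist.png",cv2.cvtColor(d["image"],cv2.COLOR_RGB2BGR))
crop(d,200,150,170,120,4.6,"pics/f_crop.png")
P=worldf(d,*np.meshgrid(np.arange(560),np.arange(420)))
# slot edges near the front edge: deck pixels at x in bands
for x in (.505,.51,.515,.518,.521):
    m=(abs(P[...,0]-x)<.0015)&(abs(P[...,2]-.1105)<.003)&(P[...,1]>.09)&(P[...,1]<.15)
    ys=np.sort(P[m][:,1]); g=np.diff(ys); i=g.argmax(); print(x,len(ys),"slot",ys[i],ys[i+1],"mid",(ys[i]+ys[i+1])/2)
    m=(abs(P[...,0]-x)<.0015)&(P[...,2]>.04)&(P[...,2]<.09)&(P[...,1]>.105)&(P[...,1]<.14)
    print("   foot",m.sum(),P[m][:,1].mean() if m.any() else None,P[m][:,1].min() if m.any() else None,P[m][:,1].max() if m.any() else None,P[m][:,2].mean() if m.any() else None)
E
python3 st.py
```

```text
0.505 451 slot 0.11138131040763859 0.12272282129256183 mid 0.11705206585010021
   foot 32 0.11918524670876823 0.11644885683991806 0.12203249917198032 0.0683742359975723
0.51 472 slot 0.11184998651779635 0.12285869240700273 mid 0.11735433946239954
   foot 33 0.11973248451352385 0.11714022059886424 0.12226787703091441 0.06980651946560935
0.515 473 slot 0.11235423595101313 0.12327476312694448 mid 0.1178144995389788
   foot 34 0.12068261082498323 0.11800135896030726 0.12361642613493323 0.07160432439117163
0.518 473 slot 0.11235627902272181 0.12336608820752883 mid 0.11786118361512532
   foot 37 0.12122492609766039 0.11840292107851351 0.12399344255056188 0.07264453001837476
0.521 487 slot 0.11263507384672793 0.12378341568473657 mid 0.11820924476573225
   foot 41 0.12164270468249389 0.11876712543614353 0.1244539250715543 0.07385133711257287
t 6.35 pos [0.4906 0.1176 0.1382] yaw 0.1378 ztool [ 0.0017 -0.0019 -1.    ] w 0.0175 F [0.35 0.36 0.07] M [ 0.008 -0.007  0.024] qd 0.0044
```

View pics/f_crop.png

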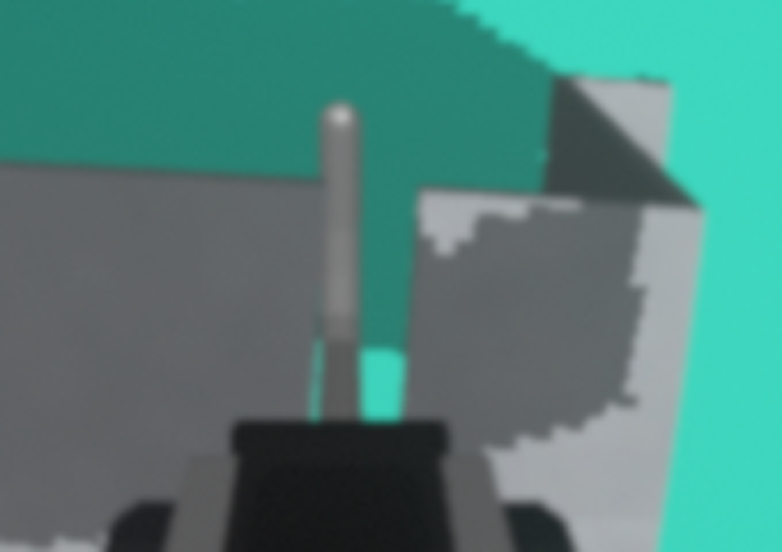

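Request:
{"name": "apply_moves", "arguments": {"moves": [0.0,0,0.0006,0,0,0,0.033,0.0,0,0.0006,0,0,0,0.033,0.0,0,0,0,0,0,0,0.0,0,0,0,0,0,0,0.0,0,0,0,0,0,0,0.0,0,0,0,0,0,0,0.0,0,0,0,0,0,0,0.0,0,0,0,0,0,0]}}

```text
clock: 7.02
position: [0.49, 0.1164, 0.1373]
ee_rot: [0.001, 0.999, 0.036, -0.0]
contact_force: [0.4, -0.2, -0.7]
width: 0.0174
```

```bash
cat > g.py <<'E'
from rig import manip, imaging
from h import *
import sys
d=imaging.get_image("wrist"); np.savez(sys.argv[1]+"_wrist.npz",**d); cv2.imwrite(f"pics/{sys.argv[1]}_wrist.png",cv2.cvtColor(d["image"],cv2.COLOR_RGB2BGR))
E
python3 g.py g
python3 - <<'E'
from h import *
d=load("g_wrist.npz")
P=worldf(d,*np.meshgrid(np.arange(560),np.arange(420)))
for x in (.505,.51,.515,.518,.521):
    m=(abs(P[...,0]-x)<.0015)&(abs(P[...,2]-.1105)<.003)&(P[...,1]>.09)&(P[...,1]<.15)
    ys=np.sort(P[m][:,1]); g=np.diff(ys); i=g.argmax(); print(x,len(ys),"slot",ys[i],ys[i+1],"mid",(ys[i]+ys[i+1])/2)
    m=(abs(P[...,0]-x)<.0015)&(P[...,2]>.04)&(P[...,2]<.09)&(P[...,1]>.105)&(P[...,1]<.14)
    print("   foot",m.sum(),P[m][:,1].mean() if m.any() else None,P[m][:,1].min() if m.any() else None,P[m][:,1].max() if m.any() else None,P[m][:,2].mean() if m.any() else None)
E
python3 st.py
```

```text
0.505 452 slot 0.11150928002282909 0.122423950002347 mid 0.11696661501258804
   foot 36 0.11737430815719178 0.11454836899773764 0.1201998453376441 0.06733276308686054
0.51 468 slot 0.11189596492263663 0.12275641431218906 mid 0.11732618961741284
   foot 38 0.11772506476458021 0.1149186518415214 0.12050411060397496 0.0690583128906264
0.515 479 slot 0.11224755858570173 0.12313120288278952 mid 0.11768938073424562
   foot 39 0.11807059083341613 0.11535252137529414 0.12084433965045537 0.07067977873705282
0.518 472 slot 0.11208233669723183 0.12379738556106844 mid 0.11793986112915014
   foot 37 0.11827500059027911 0.11558757053188395 0.12102759058656173 0.07177068885984168
0.521 499 slot 0.11231257736854038 0.12396656390433533 mid 0.11813957063643785
   foot 36 0.11852429662221844 0.11581783922400793 0.12121873816069126 0.07289619507742477
t 7.07 pos [0.49   0.1164 0.1373] yaw 0.0715 ztool [-4.e-04 -2.e-03 -1.e+00] w 0.0175 F [-0.03 -0.18 -0.67] M [-0.017  0.059  0.021] qd 0.0022
```

Request:
{"name": "apply_moves", "arguments": {"moves": [0.0,0,0,-0.005,0,0,0,0.0,0,0,-0.01,0,0,0,0.0,0,0,-0.01,0,0,0,0.0,0,0,-0.01,0,0,0,0.0,0,0,-0.012,0,0,0,0.0,0,0,-0.014,0,0,0,0.0,0,0,-0.018,0,0,0,0.0,0,0,-0.018,0,0,0]}}

```text
clock: 7.73
position: [0.4878, 0.1164, 0.2397]
ee_rot: [0.001, 0.999, 0.036, -0.003]
contact_force: [0.1, 0.2, -1.1]
width: 0.0174
```

```bash
python3 st.py; python3 g.py k
```

```text
t 7.73 pos [0.4878 0.1164 0.2397] yaw 0.0722 ztool [-0.0066 -0.0026 -1.    ] w 0.0174 F [ 0.06  0.16 -1.08] M [-0.02  -0.021 -0.04 ] qd 0.5487
```

View pics/k_wrist.png

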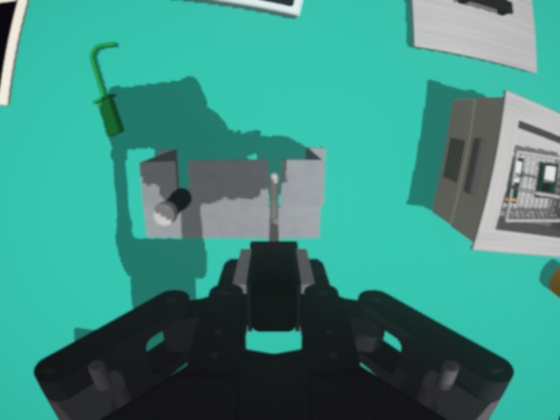

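Request:
{"name": "apply_moves", "arguments": {"moves": [0.0,0,0.01,-0.012,0,0.0066,0.06,0.0,0,0.02,-0.008,0,0,0.06,0.0,-0.003,0.03,0,0,0,0,0.0,-0.003,0.03,0,0,0,0,0.0,-0.003,0.03,0,0,0,0,0.0,-0.003,0.03,0,0,0,0,0.0,-0.003,0.03,0,0,0,0,0.0,-0.003,0.03,0,0,0,0]}}

```text
clock: 8.45
position: [0.4664, -0.094, 0.2728]
ee_rot: [-0.001, 1.0, -0.021, 0.013]
contact_force: [0.5, -0.6, -1.7]
width: 0.0173
```

```bash
python3 st.py
```

```text
t 8.45 pos [ 0.4664 -0.094   0.2728] yaw -0.0413 ztool [ 2.520e-02  9.000e-04 -9.997e-01] w 0.0173 F [ 0.52 -0.63 -1.73] M [-0.036 -0.021  0.076] qd 0.8081
```

Request:
{"name": "apply_moves", "arguments": {"moves": [0.0,-0.002,0.028,0,0,-0.012,0,0.0,-0.002,0.022,0,0,-0.01,0,0.0,-0.002,0.016,0,0,0,0,0.0,-0.002,0.01,0,0,0,0,0.0,0,0.005,0,0,0,0,0.0,0,0.002,0,0,0,0,0.0,0,0,0,0,0,0,0.0,0,0,0,0,0,0]}}

```text
clock: 9.12
position: [0.4527, -0.1855, 0.2761]
ee_rot: [0.001, 1.0, -0.024, 0.004]
contact_force: [-0.8, -0.4, -0.7]
width: 0.0175
```

```bash
python3 st.py; python3 g.py l; python3 st.py
```

```text
t 9.12 pos [ 0.4527 -0.1855  0.2761] yaw -0.0484 ztool [ 0.007  -0.0018 -1.    ] w 0.0175 F [-0.82 -0.38 -0.72] M [0.008 0.027 0.022] qd 0.0086
t 9.17 pos [ 0.4527 -0.1853  0.2761] yaw -0.0481 ztool [ 0.007  -0.0018 -1.    ] w 0.0171 F [ 0.92 -0.31 -1.67] M [-0.003  0.043  0.082] qd 0.0035
```

View pics/l_wrist.png

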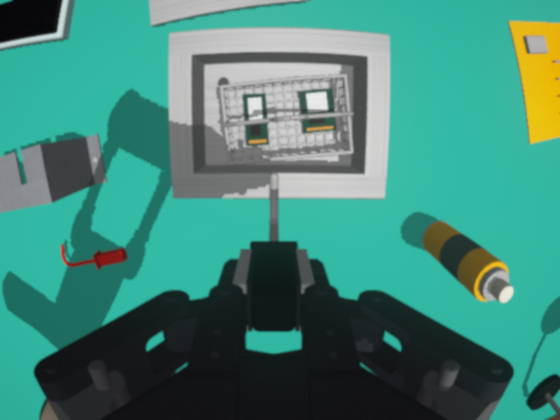

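Run:
```python
from h import *
d=load("l_wrist.npz")
crop(d,195,55,180,140,4.4,"pics/l_crop.png")
P=worldf(d,*np.meshgrid(np.arange(560),np.arange(420)))
X,Y,Z=P[...,0],P[...,1],P[...,2]
roi=(X>.47)&(X<.6)&(Y>-.29)&(Y<-.1)
m=roi&(Z>.138)&(Z<.175); v,u=np.where(m)
print(m.sum(),P[m].mean(0),P[m].min(0),P[m].max(0))
for a,b in list(zip(u,v))[::3]: print(a,b,np.round(P[b,a],4))
m=roi&(Z>.112)&(Z<.175)&(abs(X-.525)<.025); p=P[m][:,:2].astype(np.float32)
vx=cv2.fitLine(p,cv2.DIST_HUBER,0,.01,.01).ravel(); print("handle line",len(p),vx,np.degrees(np.arctan2(-vx[0],vx[1])))
m=roi&(abs(Z-.100)<.006); p=P[m][:,:2].astype(np.float32); r=cv2.minAreaRect(p);print("basket rim",len(p),r,np.median(P[m][:,2]))
m=(abs(Z-.120)<.004)&(X>.4)&(X<.65)&(Y>-.35)&(Y<-.04); p=P[m][:,:2].astype(np.float32); print("cleaner rim",cv2.minAreaRect(p),np.median(Z[m]))
```

```text
214 [ 0.52421179 -0.20161477  0.15918513] [ 0.52195729 -0.2219246   0.13801616] [ 0.52694416 -0.18210776  0.1676994 ]
301 114 [ 0.5268 -0.2105  0.1602]
304 114 [ 0.5267 -0.2129  0.1604]
307 114 [ 0.5267 -0.2158  0.1552]
310 114 [ 0.5269 -0.2202  0.1382]
293 115 [ 0.5262 -0.2038  0.1653]
296 115 [ 0.5261 -0.2062  0.1651]
299 115 [ 0.526  -0.2087  0.1629]
302 115 [ 0.5259 -0.211   0.163 ]
305 115 [ 0.5259 -0.2138  0.1585]
308 115 [ 0.5259 -0.2169  0.1526]
312 115 [ 0.526  -0.2219  0.138 ]
285 116 [ 0.5256 -0.1976  0.165 ]
288 116 [ 0.5255 -0.1999  0.1649]
291 116 [ 0.5254 -0.2022  0.1659]
294 116 [ 0.5253 -0.2045  0.1665]
297 116 [ 0.5253 -0.2068  0.1662]
300 116 [ 0.5252 -0.2094  0.1635]
303 116 [ 0.5251 -0.2119  0.1621]
306 116 [ 0.5251 -0.2145  0.1597]
309 116 [ 0.5252 -0.2191  0.1397]
276 117 [ 0.5252 -0.1906  0.1582]
279 117 [ 0.5251 -0.1929  0.1632]
282 117 [ 0.5249 -0.1952  0.1643]
285 117 [ 0.5249 -0.1976  0.1633]
288 117 [ 0.5247 -0.1998  0.167 ]
291 117 [ 0.5246 -0.2021  0.1677]
294 117 [ 0.5246 -0.2045  0.1653]
297 117 [ 0.5245 -0.2069  0.1643]
300 117 [ 0.5244 -0.2093  0.16
[... 1124 characters left out ...]
]
278 120 [ 0.5227 -0.1921  0.1614]
281 120 [ 0.5226 -0.1944  0.163 ]
284 120 [ 0.5225 -0.1966  0.1663]
287 120 [ 0.5224 -0.199   0.1654]
290 120 [ 0.5223 -0.2013  0.1651]
293 120 [ 0.5222 -0.2036  0.1659]
266 121 [ 0.5224 -0.1821  0.1388]
271 121 [ 0.5221 -0.1864  0.1394]
274 121 [ 0.5221 -0.1889  0.1553]
277 121 [ 0.522  -0.1913  0.159 ]
handle line 2248 [ 0.00921518 -0.99995756  0.5237047  -0.12967058] -179.472
basket rim 2869 ((0.5302839875221252, -0.19438481330871582), (0.16454242169857025, 0.11435659974813461), 87.07023620605469) 0.10097205327829432
cleaner rim ((0.5305326581001282, -0.1942766308784485), (0.20893681049346924, 0.16216693818569183), 87.13575744628906) 0.12143332576706857
```

View pics/l_crop.png

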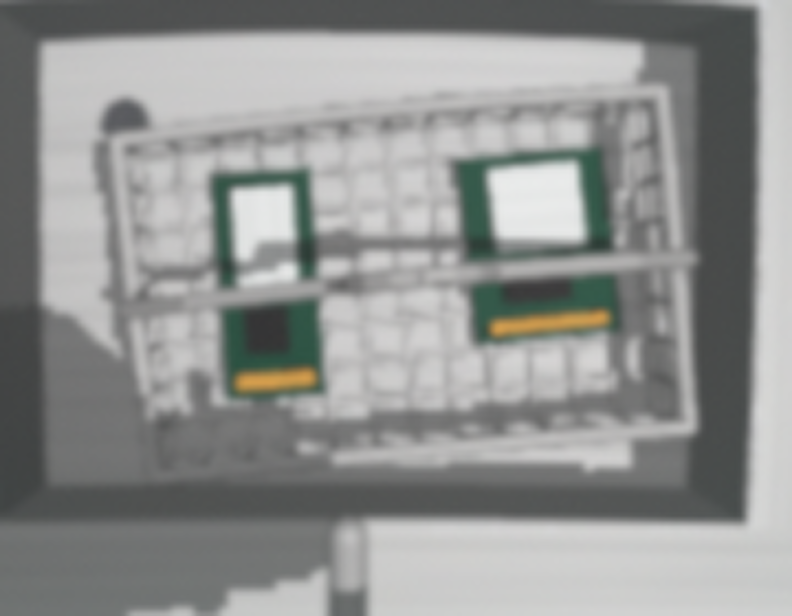

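Run:
```python
from h import *
d=load("l_wrist.npz")
f=lambda a,b,h:onplanef(d,195+a/4.4,55+b/4.4,h)
A,B=f(118,303,.10),f(690,258,.10); print("handle ends",A,B,np.linalg.norm(A-B),"yaw",np.arctan2(A[0]-B[0],-(A[1]-B[1]))*-1)
TL,TR,BR=f(112,140,.1),f(660,90,.1),f(690,432,.1)
print(TL,TR,BR,np.linalg.norm(TL-TR),np.linalg.norm(TR-BR))
e=TL-TR; print("yaw from long side",np.arctan2(-e[0],e[1])); e=TR-BR; print("from short",np.arctan2(e[1],e[0]), "centre",(TL+BR)/2)
# ring top via depth, points near top
P=worldf(d,*np.meshgrid(np.arange(560),np.arange(420)))
Z=P[...,2];m=(Z>.148)&(Z<.175)&(abs(P[...,0]-.525)<.02)&(abs(P[...,1]+.2)<.03); p=P[m]
vx=cv2.fitLine(p[:,:2].astype(np.float32),cv2.DIST_HUBER,0,.01,.01).ravel();print("ring line",vx,"yaw",np.arctan2(vx[0],-vx[1]),"y-range",p[:,1].min(),p[:,1].max(),"top z",np.sort(p[:,2])[-15:].mean(), "mid",(p[:,1].min()+p[:,1].max())/2,p[:,0].mean())
```

```text
handle ends [ 0.52230591 -0.13773821  0.1       ] [ 0.52721885 -0.26656476  0.1       ] 0.12892019585019288 yaw 3.1034751078086593
[ 0.55931049 -0.13855019  0.1       ] [ 0.56577934 -0.26114942  0.1       ] [ 0.4873493  -0.26574525  0.1       ] 0.12276978249148797 0.07856457394466738
yaw from long side 0.05271529097517916
from short 0.05853083614123836 centre [ 0.5233299  -0.20214772  0.1       ]
ring line [ 0.05565492 -0.99845004  0.524233   -0.20241027] yaw 0.05568369 y-range -0.21689110298209716 -0.18736528243990924 top z 0.1668208750061844 mid -0.20212819271100319 0.5242329959285548
```

Request:
{"name": "apply_moves", "arguments": {"moves": [0.0,0.002,0.006,0,0.002,-0.007,-0.051,0.0,0.002,0.006,0.005,0,0,-0.051,0.0,0.002,0.006,0.01,0,0,0,0.0,0.001,0.002,0.01,0,0,0,0.0,0,0,0.008,0,0,0,0.0,0,0,0.005,0,0,0,0.0,0,0,0,0,0,0,0.0,0,0,0,0,0,0]}}

```text
clock: 9.83
position: [0.4604, -0.1995, 0.2341]
ee_rot: [-0.002, 1.0, 0.031, -0.001]
contact_force: [0.5, 0.2, -0.7]
width: 0.0174
```

```bash
python3 st.py
```

```text
t 9.83 pos [ 0.4604 -0.1995  0.2341] yaw 0.062 ztool [-0.0015  0.0044 -1.    ] w 0.0174 F [ 0.46  0.24 -0.75] M [ 0.033 -0.034 -0.011] qd 0.0203
```

Request:
{"name": "apply_moves", "arguments": {"moves": [0.0,0.001,0.003,0.004,-0.004,0.001,0.008,0.0,0.0005,0.003,0.004,0,0,0,0.0,0,0,0.003,0,0,0,0.0,0,0,0,0,0,0,0.0,0,0,0,0,0,0,0.0,0,0,0,0,0,0,0.0,0,0,0,0,0,0,0.0,0,0,0,0,0,0]}}

```text
clock: 10.5
position: [0.4628, -0.2061, 0.223]
ee_rot: [0.001, 1.0, 0.026, 0.001]
contact_force: [0.1, 0.3, -1.0]
width: 0.0173
```

```bash
python3 st.py; python3 g.py m;  python3 - <<'E'
from h import *
from rig import imaging
d=load("m_wrist.npz")
crop(d,195,85,180,140,4.4,"pics/m_crop.png")
s=imaging.get_image("scene"); np.savez("m_scene.npz",**s); crop(s,195,120,120,90,6.6,"pics/m_scene.png")
P=worldf(d,*np.meshgrid(np.arange(560),np.arange(420)))
X,Y,Z=P[...,0],P[...,1],P[...,2]
m=(Z>.148)&(Z<.175)&(abs(X-.525)<.012)&(abs(Y+.2)<.03); p=P[m]
vx=cv2.fitLine(p[:,:2].astype(np.float32),cv2.DIST_HUBER,0,.01,.01).ravel();print("ring",p.mean(0),"yaw",np.arctan2(vx[0],-vx[1]),"mid y",(p[:,1].min()+p[:,1].max())/2,"top",np.sort(p[:,2])[-15:].mean())
m=(Z>.135)&(Z<.18)&(X>.465)&(X<.51)&(abs(Y+.205)<.03); p=P[m]
for x in np.arange(.47,.505,.004):
    q=p[abs(p[:,0]-x)<.002]
    if len(q): print(round(x,3),len(q),q[:,1].mean().round(4),q[:,2].mean().round(4))
E
```

```text
t 10.5 pos [ 0.4628 -0.2061  0.223 ] yaw 0.0524 ztool [ 0.0017 -0.001  -1.    ] w 0.0173 F [ 0.13  0.34 -0.95] M [ 0.047 -0.026  0.024] qd 0.0012
ring [ 0.52425202 -0.20169953  0.16277988] yaw 0.05323478 mid y -0.20195977178036148 top 0.1667821521224571
0.47 61 -0.2057 0.1538
0.474 51 -0.2055 0.1526
0.478 48 -0.2054 0.153
0.482 48 -0.2052 0.1542
0.486 47 -0.2048 0.1556
0.49 50 -0.2046 0.1572
0.494 52 -0.2045 0.1587
0.498 38 -0.2042 0.159
```

View pics/m_crop.png

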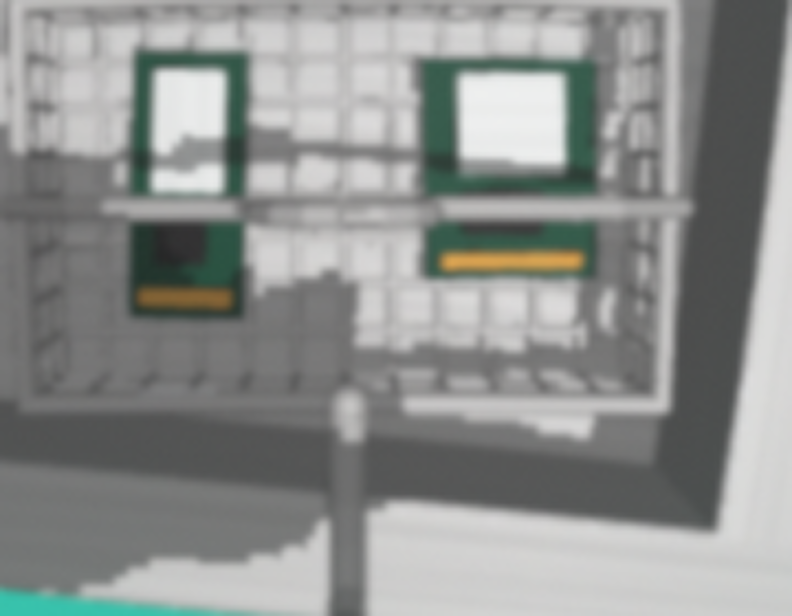

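View pics/m_scene.png

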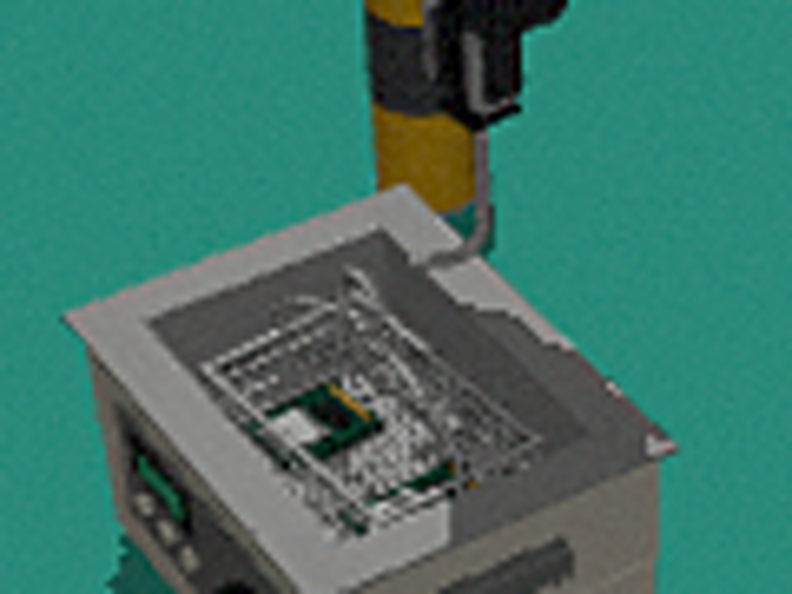

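Request:
{"name": "apply_moves", "arguments": {"moves": [0.0,0.002,-0.0005,0.001,0,-0.0015,0,0.0,0.004,-0.0005,0.0005,0,0,0,0.0,0.004,0,0,0,0,0,0.0,0.004,0,0,0,0,0,0.0,0.004,0,0,0,0,0,0.0,0.003,0,0,0,0,0,0.0,0,0,0,0,0,0,0.0,0,0,0,0,0,0]}}

```text
clock: 11.27
position: [0.4869, -0.2037, 0.2215]
ee_rot: [0.001, 1.0, 0.026, 0.001]
contact_force: [-0.2, 0.6, -0.8]
width: 0.0172
```

```bash
python3 st.py; python3 g.py n;  python3 - <<'E'
from h import *
d=load("n_wrist.npz")
crop(d,215,85,140,110,5.6,"pics/n_crop.png")
E
```

```text
t 11.27 pos [ 0.4869 -0.2037  0.2215] yaw 0.0528 ztool [ 0.0012 -0.0013 -1.    ] w 0.0172 F [-0.16  0.57 -0.76] M [ 0.033 -0.007  0.   ] qd 0.0081
```

View pics/n_crop.png

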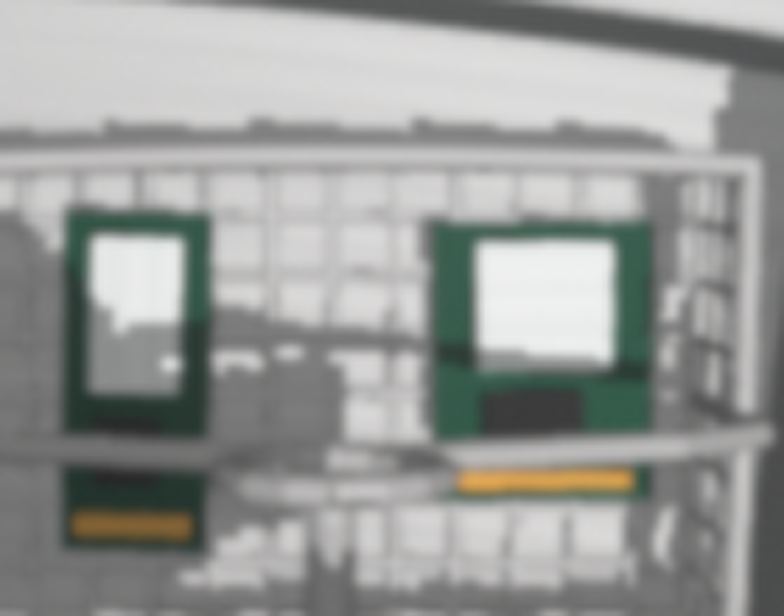

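Request:
{"name": "apply_moves", "arguments": {"moves": [0.0,0.002,0,0,0,-0.001,0,0.0,0.004,0,0,0,0,0,0.0,0.004,0,0,0,0,0,0.0,0.004,0,0,0,0,0,0.0,0.004,0,0,0,0,0,0.0,0.003,0,0,0,0,0,0.0,0,0,0,0,0,0,0.0,0,0,0,0,0,0]}}

```text
clock: 11.98
position: [0.5102, -0.2026, 0.2215]
ee_rot: [0.001, 1.0, 0.026, 0.0]
contact_force: [0.2, 0.1, -1.4]
width: 0.0174
```

```bash
python3 st.py; python3 g.py o;  python3 - <<'E'
from h import *
from rig import imaging
d=load("o_wrist.npz")
crop(d,215,85,140,110,5.6,"pics/o_crop.png")
s=imaging.get_image("scene"); crop(s,195,120,120,90,6.6,"pics/o_scene.png")
E
```

```text
t 11.98 pos [ 0.5102 -0.2026  0.2215] yaw 0.0526 ztool [ 3.0e-04 -1.4e-03 -1.0e+00] w 0.0174 F [ 0.2   0.12 -1.36] M [ 0.021 -0.003 -0.044] qd 0.0095
```

View pics/o_crop.png

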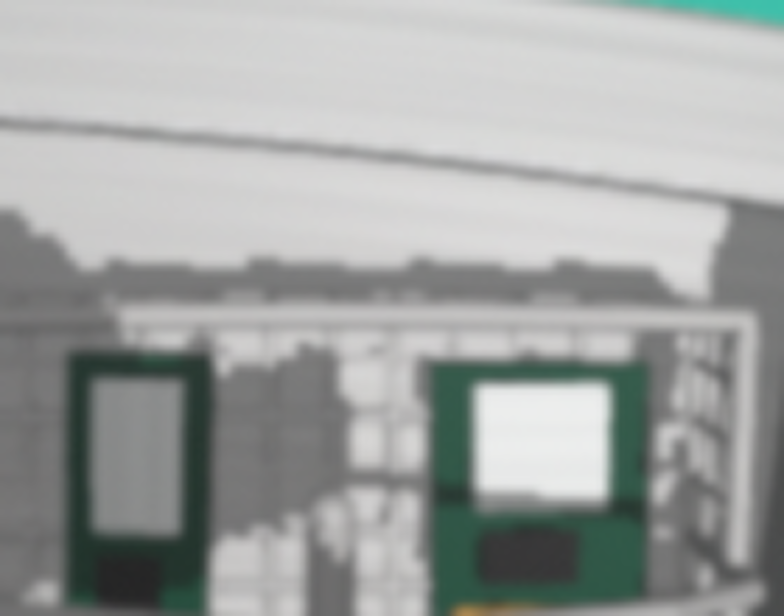

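View pics/o_scene.png

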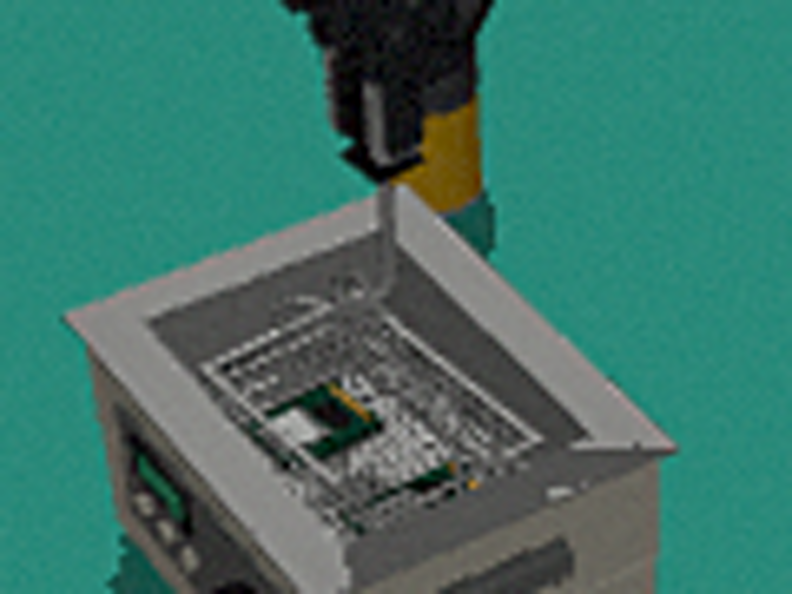

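Run:
```python
from h import *
d=load("o_wrist.npz")
crop(d,215,150,140,110,5.6,"pics/o_crop2.png")
```

```text
(no output)
```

View pics/o_crop2.png

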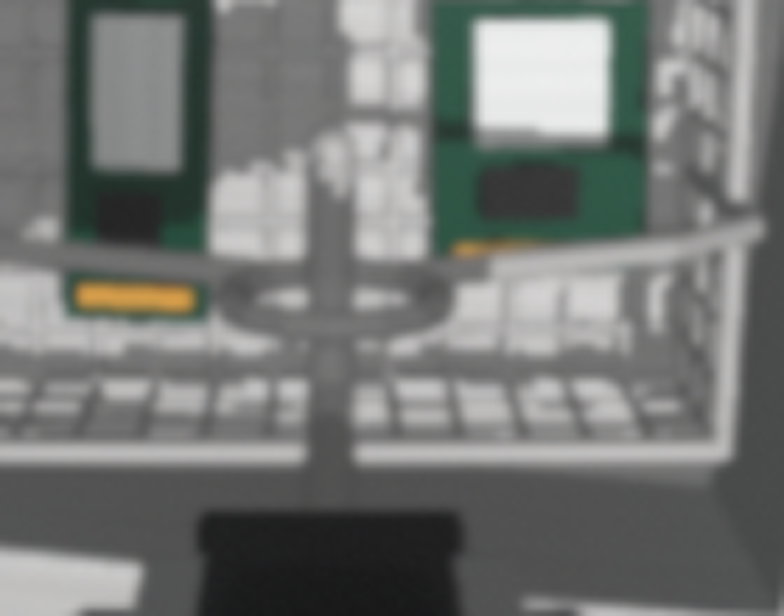

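Request:
{"name": "apply_moves", "arguments": {"moves": [0.0,0.0015,0,0,0,0,0,0.0,0.001,0,0,0,0,0,0.0,0,0,-0.003,0,0,0,0.0,0,0,-0.003,0,0,0,0.0,0,0,-0.003,0,0,0,0.0,0,0,-0.003,0,0,0,0.0,0,0,-0.003,0,0,0,0.0,0,0,-0.003,0,0,0]}}

```text
clock: 12.75
position: [0.5109, -0.2019, 0.2399]
ee_rot: [-0.0, 1.0, 0.026, -0.002]
contact_force: [0.1, -0.6, -2.7]
width: 0.0174
```

```bash
python3 st.py; python3 g.py p;  python3 - <<'E'
from h import *
d=load("p_wrist.npz")
crop(d,215,150,140,110,5.6,"pics/p_crop2.png")
E
python3 st.py
```

```text
t 12.75 pos [ 0.5109 -0.2019  0.2399] yaw 0.052 ztool [-3.3e-03  3.0e-04 -1.0e+00] w 0.0174 F [ 0.05 -0.62 -2.66] M [-0.046 -0.001  0.006] qd 0.094
t 12.8 pos [ 0.5112 -0.202   0.2405] yaw 0.0519 ztool [-2.3e-03 -2.0e-04 -1.0e+00] w 0.0176 F [ 0.44  0.01 -2.42] M [-0.001  0.025 -0.034] qd 0.0225
```

View pics/p_crop2.png

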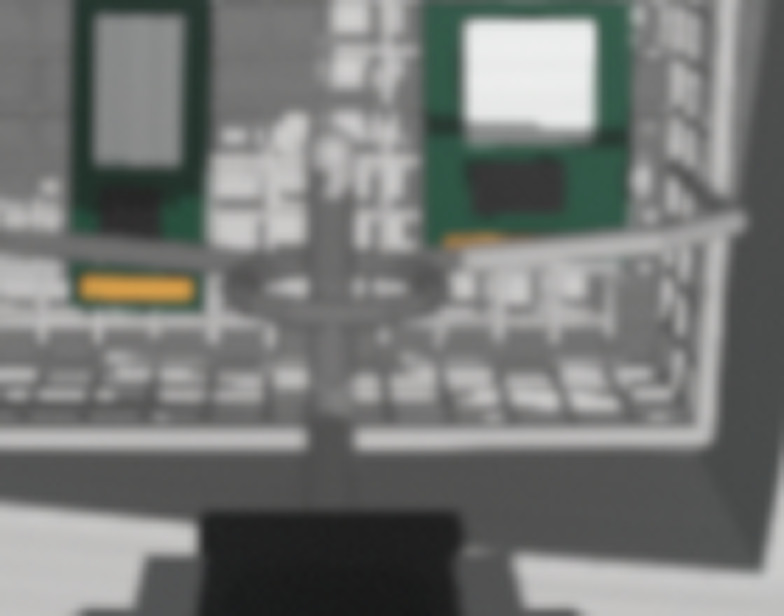

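Request:
{"name": "apply_moves", "arguments": {"moves": [0.0,0,0,-0.003,0,0.002,0,0.0,0,0,-0.004,0,0,0,0.0,0,0,-0.005,0,0,0,0.0,0,0,-0.005,0,0,0,0.0,0,0,-0.005,0,0,0,0.0,0,0,-0.005,0,0,0,0.0,0,0,-0.005,0,0,0,0.0,0,0,-0.005,0,0,0]}}

```text
clock: 13.47
position: [0.5104, -0.2016, 0.2798]
ee_rot: [-0.001, 1.0, 0.026, -0.001]
contact_force: [-0.1, 1.2, -4.5]
width: 0.0174
```

```bash
python3 st.py; python3 g.py r
```

```text
t 13.47 pos [ 0.5104 -0.2016  0.2798] yaw 0.052 ztool [-0.003   0.0014 -1.    ] w 0.0174 F [-0.06  1.19 -4.46] M [-0.02 -0.01 -0.05] qd 0.1508
```

View pics/r_wrist.png

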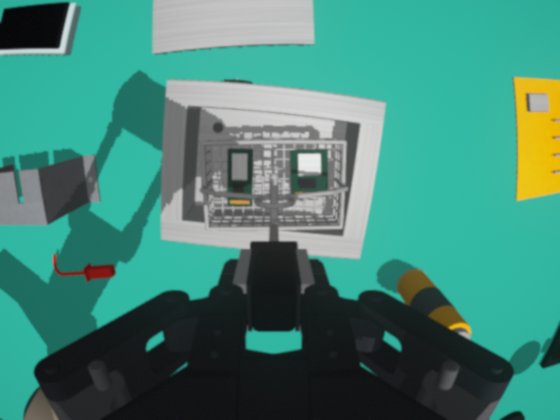

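Request:
{"name": "apply_moves", "arguments": {"moves": [0.0,0.0005,0,-0.005,0,0.002,0,0.0,0.0005,0,-0.005,0,0,0,0.0,0,0,-0.005,0,0,0,0.0,0,0,-0.005,0,0,0,0.0,0,0,-0.005,0,0,0,0.0,0,0,-0.005,0,0,0,0.0,0,0,-0.004,0,0,0,0.0,0,0,-0.003,0,0,0]}}

```text
clock: 14.18
position: [0.5119, -0.2018, 0.3219]
ee_rot: [-0.0, 1.0, 0.026, 0.0]
contact_force: [0.4, 0.2, -2.8]
width: 0.0168
```

Request:
{"name": "apply_moves", "arguments": {"moves": [0.0,0,0,-0.002,0,0,0,0.0,0,0,-0.001,0,0,0,0.0,0,0,0,0,0,0,0.0,0,0,0,0,0,0,0.0,0,0,0,0,0,0,0.0,0,0,0,0,0,0,0.0,0,0,0,0,0,0,0.0,0,0,0,0,0,0]}}

```text
clock: 14.85
position: [0.5116, -0.2017, 0.3251]
ee_rot: [-0.0, 1.0, 0.026, 0.0]
contact_force: [-0.2, 0.3, -3.6]
width: 0.0176
```

```bash
cat > chk.py <<'E'
from h import *
from rig import imaging
import sys
n=sys.argv[1]
for c in ("wrist","scene","top"):
    d=imaging.get_image(c); np.savez(f"{n}_{c}.npz",**d)
    if c=="wrist": cv2.imwrite(f"pics/{n}_{c}.png",d["image"][...,::-1]); P=worldf(d,*np.meshgrid(np.arange(560),np.arange(420)))
    else:
        P=world(d,*np.meshgrid(np.arange(560),np.arange(420)))
        if c=="scene": crop(d,190,80,130,150,4,f"pics/{n}_{c}.png")
    X,Y,Z=P[...,0],P[...,1],P[...,2]
    roi=(abs(X-.5235)<.055)&(abs(Y+.202)<.08)
    m=roi&(Z>.16)&(Z<.205)
    # basket rim: high-z band; fit plane
    p=P[m]; 
    if len(p)>30:
        print(c,"n",len(p),"z hist",np.histogram(p[:,2],bins=np.arange(.16,.206,.005))[0])
        if c!="scene": print("  rect",cv2.minAreaRect(p[p[:,2]>.178][:,:2].astype(np.float32)))
    m=roi&(Z>.125)&(Z<.21); zs=np.sort(Z[m]); print("  low z pct",np.percentile(zs,[1,5,20,50]) if len(zs) else None)
    # plane through rim points
    m=roi&(Z>.172)&(Z<.20); p=P[m]
    if len(p)>50:
        A=np.c_[p[:,0]-.5235,p[:,1]+.202,np.ones(len(p))]; w=np.ones(len(p),bool)
        for _ in range(8):
            k=np.linalg.lstsq(A[w],p[w,2],rcond=None)[0]; w=abs(A@k-p[:,2])<.004
        print("  plane tilt x,y, z0",k.round(4),w.sum())
E
python3 st.py; python3 chk.py s; python3 st.py
```

```text
t 14.85 pos [ 0.5116 -0.2017  0.3251] yaw 0.0519 ztool [ 2.e-04  8.e-04 -1.e+00] w 0.0176 F [-0.19  0.33 -3.62] M [ 0.016  0.036 -0.022] qd 0.004
wrist n 6261 z hist [2509  868  442   73  383   53 1540  383   10]
  rect ((0.5241819024085999, -0.20035529136657715), (0.08131977170705795, 0.1265338510274887), 3.493913412094116)
  low z pct [0.1570125  0.1578441  0.15959446 0.16458992]
  plane tilt x,y, z0 [-0.0027  0.0174  0.1939] 1920
scene n 675 z hist [159  84  47  82  78  92 121   5   7]
  low z pct [0.1530884  0.15467767 0.15744045 0.16546842]
  plane tilt x,y, z0 [-0.0031  0.0223  0.1903] 198
top n 353 z hist [161  58  15   4   4  25  75  11   0]
  rect ((0.5245354771614075, -0.20300763845443726), (0.0811707153916359, 0.12590090930461884), 3.0494143962860107)
  low z pct [0.12663017 0.15434435 0.15747051 0.16254408]
  plane tilt x,y, z0 [-0.0205  0.0218  0.1917] 98
t 15.0 pos [ 0.5117 -0.2017  0.3253] yaw 0.0519 ztool [ 5.e-04  8.e-04 -1.e+00] w 0.0175 F [-0.4  -0.66 -3.36] M [-0.004  0.011 -0.026] qd 0.0025
```

View pics/s_wrist.png

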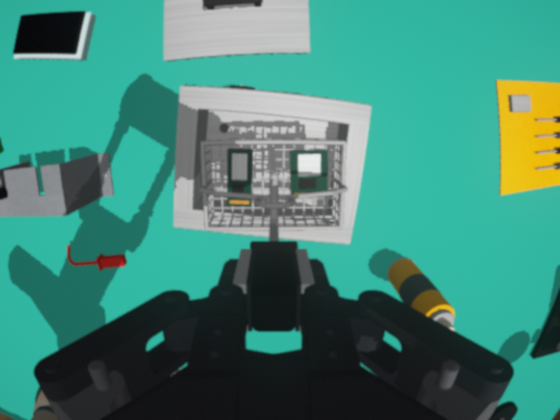

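View pics/s_scene.png

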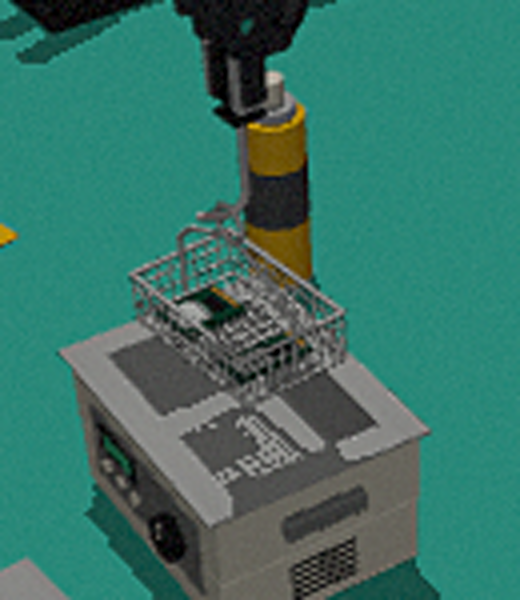

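Request:
{"name": "apply_moves", "arguments": {"moves": [0.0,0,0,0,0,0,0,0.0,0,0,0,0,0,0,0.0,0,0,0,0,0,0,0.0,0,0,0,0,0,0,0.0,0,0,0,0,0,0,0.0,0,0,0,0,0,0,0.0,0,0,0,0,0,0,0.0,0,0,0,0,0,0]}}

```text
clock: 15.67
position: [0.5117, -0.2017, 0.3253]
ee_rot: [-0.0, 1.0, 0.026, 0.0]
contact_force: [-0.3, 0.9, -2.8]
width: 0.0174
```

Request:
{"name": "apply_moves", "arguments": {"moves": [0.0,0,0,0,0,0,0,0.0,0,0,0,0,0,0,0.0,0,0,0,0,0,0,0.0,0,0,0,0,0,0,0.0,0,0,0,0,0,0,0.0,0,0,0,0,0,0,0.0,0,0,0,0,0,0,0.0,0,0,0,0,0,0]}}

```text
clock: 16.33
position: [0.5117, -0.2017, 0.3253]
ee_rot: [-0.0, 1.0, 0.026, 0.0]
contact_force: [-0.3, 0.4, -3.0]
width: 0.0173
```

```bash
for i in u v; do python3 st.py; python3 chk.py $i | grep -A3 wrist; done
python3 - <<'E'
from h import *
a=load("u_wrist.npz");b=load("v_wrist.npz");s=load("s_wrist.npz")
for q in (a,s): print(np.abs(q["image"].astype(int)-b["image"]).mean(), cv2.phaseCorrelate(np.float32(q["image"][140:240,200:350].mean(2)),np.float32(b["image"][140:240,200:350].mean(2))))
# bystanders before/after (top)
t0=load("a_top.npz");t1=load("v_top.npz"); df=np.abs(t0["image"].astype(int)-t1["image"]).max(2)
for n,(u0,u1,v0,v1) in dict(lid=(280,360,118,180),phone=(188,250,130,170),can=(405,445,265,295),driver=(190,205,212,235)).items():
    A=np.float32(t0["image"][v0:v1,u0:u1].mean(2));B=np.float32(t1["image"][v0:v1,u0:u1].mean(2)); print(n,cv2.phaseCorrelate(A,B))
crop(t1,170,100,290,215,2.7,"pics/v_topcrop.png")
E
```

```text
t 16.33 pos [ 0.5117 -0.2017  0.3253] yaw 0.0519 ztool [ 5.e-04  7.e-04 -1.e+00] w 0.0173 F [-0.32  0.38 -2.97] M [0.023 0.032 0.034] qd 0.0022
wrist n 6305 z hist [2465  940  464   73  377   62 1466  448   10]
  rect ((0.5242615938186646, -0.20061855018138885), (0.08140336722135544, 0.12647654116153717), 3.4156672954559326)
  low z pct [0.15716076 0.15803316 0.15969396 0.16472539]
  plane tilt x,y, z0 [-0.0026  0.0175  0.194 ] 1911
t 16.48 pos [ 0.5117 -0.2017  0.3253] yaw 0.0519 ztool [ 5.e-04  8.e-04 -1.e+00] w 0.0173 F [-0.07  0.18 -3.6 ] M [ 0.004  0.022 -0.009] qd 0.0009
wrist n 6314 z hist [2478  938  467   71  378   56 1474  443    9]
  rect ((0.524359405040741, -0.20046955347061157), (0.0812731608748436, 0.12630599737167358), 3.3491766452789307)
  low z pct [0.15707033 0.1579956  0.15971139 0.16471528]
  plane tilt x,y, z0 [-0.0018  0.0181  0.194 ] 1911
0.48365646258503403 ((0.023258485624481295, -0.009135664124336529), 0.9924796412467957)
0.6772094671201814 ((-0.004387696365469651, 0.014307956071384353), 0.9609623662948609)
lid ((0.1649531678312357, 0.04178321891862424), 0.577053457684815)
phone ((0.019407054769356336, 0.013348194706885863), 0.9719799537211656)
can ((-0.1551765341969613, 0.16285803666933418), 0.7910176432132721)
driver ((0.49465954244273913, 0.08704895769572296), 0.988870053158866)
```

View pics/v_topcrop.png

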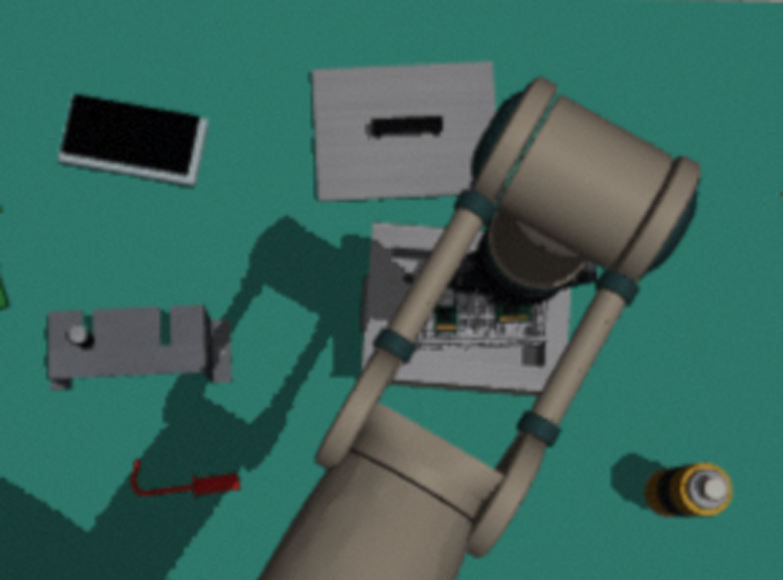

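```bash
python3 -c "
from rig import workorder
print(workorder.sign_off())"; python3 st.py
```

```text
the job is handed in; nothing more can be done
None
the job is handed in; nothing more can be done
```

I fetched the hook and used it to lift the basket out of the bath. I handed the job in with the basket hanging from the gripped hook over the tank. The sign-off gives no verdict, so everything below comes from my own last checks.

**What I did:** I gripped the black-handled hook at its middle with 60 N. Its foot sat turned in the slot and would have caught the edge, so I turned it by about 0.066 rad before drawing it straight up. I then lined the foot up with the basket eye, passed it through along the basket's x axis without any contact force, and lifted the basket slowly.

**Last checks (about 16.5 s on the robot's clock):**
- **Height:** the basket's underside is at about 0.153 m, roughly 33 mm above the rim.
- **Level:** the basket leans about 0.02 rad (1°) in the wrist view. The top camera also showed about 0.02 rad about the other axis, but the arm partly blocked its view of the basket and left few points.
- **Still:** successive pictures differ by less than 0.03 px and the arm's pose is steady. The downward force at the wrist is about 3 to 3.6 N, a little noisy.
- **Boards:** both boards are in the basket.
- **Bystanders:** the phone box, lid and can show no real shift from the first top view (0.23 px at most). The lid match is weak because the arm partly covers it.
- **Screwdriver:** it showed about 0.5 px of shift (about 1 mm). I put that down to the missing hook and changed shadow, since the gripper did not come near it, but I did not measure it separately.

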